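# Roll a sample bottle up the feed ramp into the reader

### The arm

A 7-joint arm with a two-finger parallel gripper is mounted at the origin on the work surface. World frame = base frame: x ahead of the robot, y to its left, z up, the work surface at z = 0. Lengths are in m, angles in rad, forces in N, time in s.
With the tool pointing down it reaches from about 0.35 to 0.9 m from the base axis. Payload 19.9 kg.
Tool frame: the origin (TCP) lies at the very end of the fingers, on their centre line; the grasp point (between the pads) lies behind it (robot.tcp_to_grasp is the z of the grasp point in the tool frame, in m); z points along the fingers, y is the line along which they close (so a half turn about z gives the same grasp; the last joint's range is limited). The gripper opens to 94 mm and grips with 3 to 60 N. Pads are 16 mm wide; open, the fingers measure 119 mm over their backs; the gripper's body (75 mm by 177 mm) begins 78 mm behind the grasp point.
Start: joints at [1.306, 0.417, -0.01, 1.614, 0.005, 1.111, -0.053], TCP at [0.139, -0.609, 0.205] pointing down, gripper open.
Joint ranges: [-2.81, 2.81], [-0.39, 2.02], [-1.27, 1.25], [0.06, 2.57], [-1.19, 4.33], [0.19, 2], [-2.82, 2.82]. Speed limits (rad/s): [1.89, 1.89, 2.39, 2.39, 3.01, 3.01, 3.01].

### API

Orientations are given as [roll, pitch, yaw] about the fixed x, y, z axes, in that order (R = Rz(yaw) Ry(pitch) Rx(roll)).
In Python, from bench import robot gives the robot as it stands. The module is installed in compiled form; this text tells all that it offers.
- The arm moves only by the tool move_arm, never from a script. Its argument "rows" is a list of rows, each a list of 2 entries, a list of its own where there are three numbers: the shift along the world's x, y, z normalised to -1 to 1, where 1 is 150 mm, then the turn, a rotation vector about the world's x, y, z normalised to -1 to 1, where 1 is 120 degrees. In form: [[[dx, dy, dz], [wx, wy, wz]], ...]. A call has 1 to 12 rows; each row shifts and turns the commanded pose from where the row before left it; what a row does not reach is not made up. A row lasts 1/10 s, in which the tool goes at most 50 mm and 8.59 degrees, less where a joint would pass 70% of its speed; a pose out of reach is approached as far as the arm can. A call with a number of a shift or a turn outside -1 to 1 is refused whole. A call with a gripper value outside its range is refused whole. "gripper" is the gripper command: -1 is fully open, 1 is shut, values between are in proportion, set as the call begins (left out, the last holds). The fingers move at their own pace and stop on an object; the grip force is fixed at half the most. Time passes only in rows, so rows that do not move let the fingers close. It gives the time, the measured TCP pose, the force, the opening and the grip force at its end, in the units of the state.
- robot.get_obs(): the state, without advancing time (a new reading comes with each control period).
- robot.camera(name): name is "scene" or "top" or "wrist"; returns the picture (480x640x3 uint8, red, green, blue); there is no depth.
- robot.get_calibration(name): a dict with "intrinsics" (3x3 intrinsics, pixels), "k1" (the pictures are not rectified: a ray, as slopes to the right and down, at radius r is drawn at 1 + k1 r^2 times it, then the intrinsics apply), "origin" and "orientation" of the camera in the world; the wrist camera has in their place "hand_eye" (4x4, takes a point from camera to tool coordinates, whose origin is the TCP and whose axes are the flange's). Camera axes: x right, y down, z forward; pixel columns grow to the right and rows downward; lengths in m; the calibration is good to about 2 mm. A picture is of the moment at which its call begins: read the wrist's pose just before it. get_calibration takes no time and is no camera call.
- robot.job_done(): hands the job in; it is judged then, once.
The state is a dict: "t": time; "joint_positions": joint angles; "joint_vel": joint speeds; "tau": joint torques, N m; "position": TCP position; "tcp_rot": TCP orientation; "contact_force": force on the tool from outside, world axes, zero at the start; "torque": the same for the moment, N m; "gripper_width": opening from 0.0 (shut) to 1.0 (fully open); "finger_force": force on a finger pad.
Only numpy, scipy, OpenCV 4.12 (cv2) and the standard library are available. Lean on these libraries where they do the work, as an engineer would, in place of code of your own. Each camera call takes 0.05 s, during which the arm holds its last target. There are 200 camera calls.

### The job

Push the lying sample bottle up the feed ramp with the fingers, keeping them behind it so that it never runs freely back down the slope, over the crest until it lies in the cradle against the reader's stop. Only then press the green read button fully down and let it come up again. Do not pick the bottle up or lift it off the track, and do not disturb the stain jar or the red-capped vial.

Things in the scene. Friction and masses are not known exactly. Their poses are not given: they have to be found in the camera images.
- bottle: White plastic sample bottle with a purple cap and a pale label, a plain cylinder 44 mm in diameter and 80 mm long (cap included, same diameter), about 120 g, free to roll. It lies across the feed ramp's level landing. Origin on its axis at mid length; its y axis runs along the cylinder towards the cap. Its x and z axes turn as it rolls.
- ramp: Fixed metal feed ramp with blue side rails, ending at a dark stop and white reader. Origin at bench height, mid width; x is the pushing direction, y across, z up. Track along x (mm): level landing -122 to -55 at height 6; 7 degree incline from -55 to the crest at +44, height 18; cradle falling 8 degrees to the stop's face at +89. Track 90 wide; rails 10 thick, 8 above it.
- seat (a point): Where the bottle's axis is at mid length when it lies in the cradle against the stop: 67 mm ahead of the ramp's origin along the ramp's x, 37 mm high. The bottle stays here by itself; short of the crest it rolls back to the landing. The dark stop is 58 mm high above the bench and the white reader housing behind it reaches 176 mm ahead of the ramp's origin.
- lip (a point): Middle of the top edge of the blue front lip that closes the landing at the low end, 6 mm thick, 11 mm high above the bench, 125 mm behind the ramp's origin. The fingers reach in behind the bottle above it.
- incline: The sloping part of the track, fixed to the ramp. Origin at the foot of the slope on the track surface at mid width; x points up the slope (100 mm long to the crest), y across, z normal to the slope; the axis of a bottle rolling on the slope is at z = 22 mm here.
- read (a joint): Travel of the green read button (m): 0 up, 0.006 fully down. It springs back by itself; fully down takes about 4 N.
- read_top (a point): Centre of the top face of the green round read button, 36 mm in diameter, on a small grey housing standing on the bench; it is pressed straight down.
- jar: Glass stain jar with a lid and red content, 60 mm in diameter, 81 mm high; loose, to be left alone. Origin at the centre of its underside.
- vial: White vial with a red screw cap, 39 mm in diameter, 71 mm high; loose, to be left alone. Origin at the centre of its underside.
Not all that is in view belongs to the job. Leave any black or pink look-alike of the bottle alone.

How it is judged:
By the outcome, as a careful person would: the job done as asked, in the order asked, and still so for the second after the job is handed in, with the robot touching nothing.
It also fails if it takes over 48 s, if anything falls off the work surface, if the arm or the gripper's body presses on something with over 40 N, if the wrist force passes 120 N, or if a joint passes its speed limit or range.

## Working session

There is one attempt and no reset: what is moved stays moved. The work goes in short steps, Python scripts to look and compute and a tool call to move; the robot and the scene stay as the last step left them, time stands still between calls to the robot, and variables do not carry over. Pictures are saved under pics/ and viewed, at most 10 in all, crops included, and the job is handed in when it is done.

Besides the shell and the picture viewer there is one more tool, called as name(argument=value, ...) on one line, values as JSON. move_arm: Moves the arm, as the interface text tells. Scaled input: -1 to 1 covers 150 mm each way for a shift and 120 degrees each way for a turn. Its arguments: {"type":"object","properties":{"rows":{"type":"array","items":{"type":"array"}},"gripper":{"type":"number"}},"required":["rows"]}

```bash
mkdir -p pics; cat > h.py <<'E'
import numpy as np, cv2
from bench import robot
def snap(n,f):
    im=robot.camera(n); cv2.imwrite('pics/'+f,im[:,:,::-1]); return im
E
python3 - <<'E'
from h import *
o=robot.get_obs(); print(o['t'],o['position'],o['tcp_rot'],o['gripper_width'],robot.tcp_to_grasp)
snap('scene','s1.png'); snap('top','t1.png')
for n in('scene','top','wrist'): print(n,robot.get_calibration(n))
E
```

```text
0.0 [ 0.1385904  -0.60905288  0.20483377] [-3.14037658e+00  9.55017983e-05  2.23788725e-01] 1.0009204356034178 -0.0188
scene {'intrinsics': array([[459.54369298,   0.        , 323.73807756],
       [  0.        , 459.54369298, 245.73352496],
       [  0.        ,   0.        ,   1.        ]]), 'k1': -0.12180234365104449, 'origin': array([0.97953725, 0.19367162, 0.85415854]), 'orientation': array([-2.63754359, -0.00313708,  1.97284942])}
top {'intrinsics': array([[475.50765012,   0.        , 320.93720798],
       [  0.        , 475.50765012, 248.68145465],
       [  0.        ,   0.        ,   1.        ]]), 'k1': -0.04854161181381152, 'origin': array([ 4.61766297e-01, -6.31950762e-04,  8.22139784e-01]), 'orientation': array([-3.02199274, -0.00318341, -1.55239907])}
wrist {'intrinsics': array([[330.55300713,   0.        , 323.72288875],
       [  0.        , 330.55300713, 237.95506945],
       [  0.        ,   0.        ,   1.        ]]), 'k1': -0.0513877880660005, 'hand_eye': array([[-4.67767949e-04, -9.68767824e-01, -2.47969118e-01,
         7.22778655e-02],
       [ 9.99999834e-01, -5.36270350e-04,  2.08709816e-04,
        -1.14596668e-03],
       [-3.35169841e-04, -2.47968980e-01,  9.68767915e-01,
        -1.79284094e-01],
       [ 0.00000000e+00,  0.00000000e+00,  0.00000000e+00,
         1.00000000e+00]])}
```

View pics/t1.png

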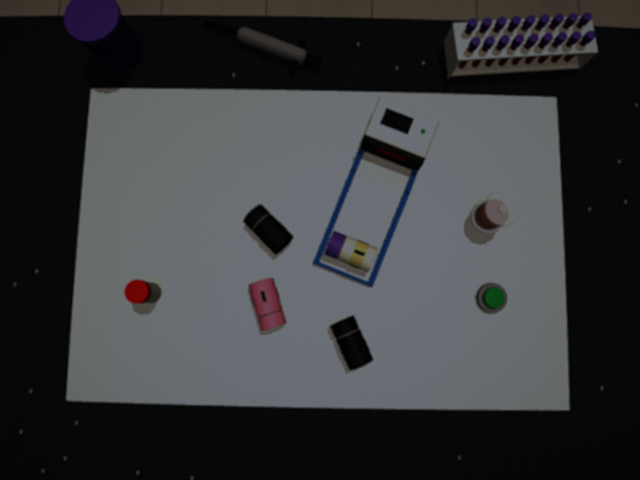

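View pics/s1.png

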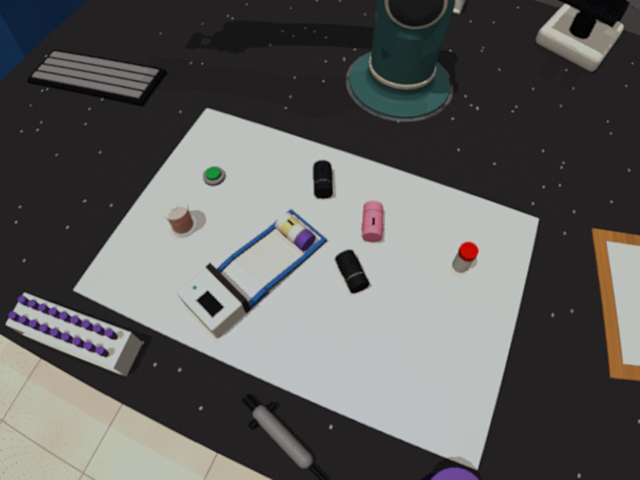

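The top view shows the blue ramp with its lip near (345,273) and stop near (390,160), and the bottle at (352,250). The button is at (493,298), the jar at (490,215) and the vial at (138,292). The scene view agrees with this.

```bash
cat >> h.py <<'E'
from scipy.spatial.transform import Rotation as R
def rays(n,px,T=None):
    c=robot.get_calibration(n);K=c['intrinsics']
    px=np.array(px,float).reshape(-1,1,2)
    s=cv2.undistortPoints(px,K,np.array([c['k1'],0,0,0,0.])).reshape(-1,2)
    d=np.c_[s,np.ones(len(s))]
    if T is None: return c['origin'],R.from_euler('xyz',c['orientation']).apply(d)
    M=T@c['hand_eye']; return M[:3,3],d@M[:3,:3].T
def cast(n,px,z,T=None):
    o,d=rays(n,px,T); return o+d*((np.asarray(z)-o[2])/d[:,2])[:,None]
def hmask(im,lo,hi): return cv2.inRange(cv2.cvtColor(im,cv2.COLOR_RGB2HSV),lo,hi)
def blob(m):
    n,l,s,c=cv2.connectedComponentsWithStats(m); return l,s,c
def trackz(x): return np.interp(x,[-.122,-.055,.044,.089],[.006,.006,.018,.0117])
E
python3 - <<'E'
from h import *
for n,f in(('top','t1.png'),('scene','s1.png')):
    im=cv2.imread('pics/'+f)[:,:,::-1].copy()
    roi=np.zeros(im.shape[:2],np.uint8)
    if n=='top': roi[95:400,80:560]=1
    else: roi[110:380,80:530]=1
    m=hmask(im,(102,120,50),(118,255,255))*roi
    m=cv2.morphologyEx(m,cv2.MORPH_OPEN,np.ones((2,2)))
    l,s,c=blob(m); big=[i for i in range(1,len(s)) if s[i,4]>25]
    print(n,[(s[i].tolist(),c[i].round()) for i in big])
    ys,xs=np.nonzero(np.isin(l,big)); px=np.c_[xs,ys]
    z=np.full(len(px),.015)
    for k in range(5):
        P=cast(n,px,z)
        # rail lines: direction by minAreaRect
        (cx,cy),(w,h),a=cv2.minAreaRect((P[:,:2]*1000).astype(np.float32))
        a=np.radians(a if w>h else a+90)
        u=np.array([np.cos(a),np.sin(a)]); u=u if u[0]>0 else -u
        v=np.array([-u[1],u[0]])
        q=P[:,:2]@u; y=P[:,:2]@v
        x0=np.percentile(q,.3)+.128; ym=(y.min()+y.max())/2
        z=np.where(q-x0<-.121,.011,trackz(q-x0)+.008)
    O=x0*u+ym*v
    print('ramp',O,'yaw',np.degrees(np.arctan2(u[1],u[0])),'len',max(w,h),'wid',min(w,h))
    for nm,lo,hi,zz in(('green',(45,100,50),(80,255,255),.03),('red',(0,180,90),(6,255,255),.071),('purple',(125,80,30),(145,255,255),.028)):
        mm=hmask(im,lo,hi)*roi; l,s,c=blob(mm); i=1+np.argmax(s[1:,4]); print(nm,s[i],c[i],cast(n,[c[i]],zz)[0])
        globals()[nm+n]=rays(n,[c[i]])
for nm in('green','red','purple'):
    o1,d1=globals()[nm+'top'];o2,d2=globals()[nm+'scene']
    A=np.c_[d1[0],-d2[0]];t=np.linalg.lstsq(A,o2-o1,rcond=None)[0]
    print(nm,o1+d1[0]*t[0],o2+d2[0]*t[1])
print('jar',cast('top',[[492,213]],.081))
E
```

```text
top [([353, 156, 10, 16, 73], array([357., 163.])), ([315, 172, 95, 115, 1080], array([359., 236.])), ([406, 176, 10, 17, 81], array([411., 184.]))]
ramp [ 0.63355777 -0.08592935] yaw -21.13377380371095 len 205.1565399169922 wid 107.65625
green [485 287  20  21 314] [494.45859873 297.03503185] [ 0.48105995 -0.29284163  0.03      ]
red [125 280  23  23 397] [135.92191436 291.1813602 ] [0.47874371 0.29049485 0.071     ]
purple [326 232  19  26 301] [334.84053156 244.06976744] [ 0.56549349 -0.02467356  0.028     ]
scene [([219, 225, 57, 48, 279], array([246., 249.])), ([249, 237, 78, 71, 549], array([286., 274.]))]
ramp [ 0.63875421 -0.07929626] yaw -19.54907989501955 len 213.77328491210938 wid 113.75772094726562
green [206 167  15  13 152] [212.67105263 172.90131579] [ 0.48555933 -0.28729702  0.03      ]
red [459 243  19  18 268] [467.79104478 251.37313433] [0.48177103 0.29138094 0.071     ]
purple [295 229  20  22 281] [304.50533808 239.53380783] [ 0.56132532 -0.02457672  0.028     ]
green [ 0.48125027 -0.29572401  0.02218626] [ 0.48015935 -0.29255479  0.02099061]
red [0.47884222 0.29218417 0.06664138] [0.47894114 0.29193644 0.0665476 ]
purple [ 0.56473446 -0.02449763  0.03381117] [ 0.5642105  -0.02307105  0.03369955]
jar [[ 0.6133623  -0.27338577  0.081     ]]
```

move_arm(rows=[[[0.12,0.19,0],[0,0,-0.014]],[[0.12,0.19,0],[0,0,-0.014]],[[0.12,0.19,0],[0,0,-0.014]],[[0.12,0.19,0],[0,0,-0.014]],[[0.12,0.19,0],[0,0,-0.014]],[[0.12,0.19,0],[0,0,-0.014]],[[0.12,0.19,0],[0,0,-0.014]],[[0.12,0.19,0],[0,0,-0.014]],[[0.12,0.19,0],[0,0,-0.014]],[[0.12,0.19,0],[0,0,-0.014]],[[0.12,0.19,0],[0,0,-0.014]],[[0.12,0.19,0],[0,0,-0.014]]], gripper=0)

```text
t: 1.3
position: [0.3551, -0.2661, 0.2054]
tcp_rot: [-3.142, 0.0, -0.129]
contact_force: [0.8, -0.7, -0.1]
gripper_width: 0.499
finger_force: 0.0
```

move_arm(rows=[[[0.13,0.19,0],[0,0,-0.014]],[[0.13,0.19,0],[0,0,-0.014]],[[0.13,0.19,0],[0,0,-0.014]],[[0.13,0.19,0],[0,0,-0.014]],[[0.13,0.19,0],[0,0,-0.014]],[[0.13,0.19,0],[0,0,-0.014]],[[0.13,0.19,0],[0,0,-0.014]],[[0.13,0.19,0],[0,0,-0.014]],[[0,0,0],[0,0,0]],[[0,0,0],[0,0,0]]])

```text
t: 2.3
position: [0.5105, -0.039, 0.205]
tcp_rot: [3.142, 0.001, -0.361]
contact_force: [0.2, -0.2, -0.6]
gripper_width: 0.501
finger_force: 0.0
```

```bash
python3 - <<'E'
from h import *
o=robot.get_obs(); print(o['t'],o['position'],o['tcp_rot'])
np.savez('w1.npz',p=o['position'],r=o['tcp_rot']); snap('wrist','w1.png')
E
```

```text
2.3 [ 0.51054036 -0.03901717  0.20502265] [ 3.14159151e+00  9.10941055e-04 -3.61227775e-01]
```

View pics/w1.png

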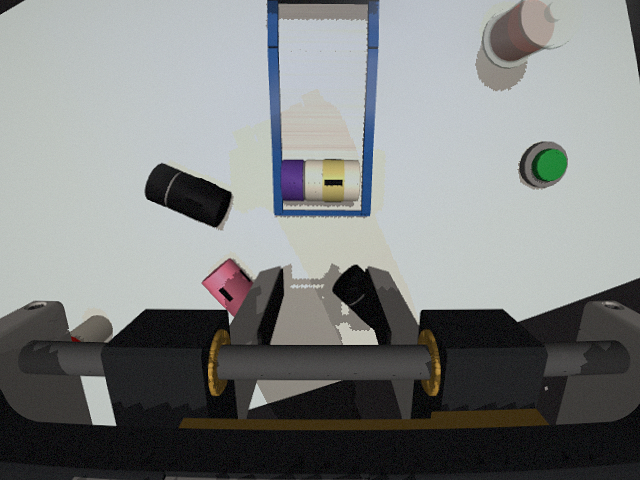

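The wrist view shows the lip's outer edge at row 215, with corners near (274,215) and (371,215). The bottle spans columns 283–360 and rows 159–201, and the button is at (549,165).

```bash
python3 - <<'E'
from h import *
w=np.load('w1.npz');T=np.eye(4);T[:3,:3]=R.from_euler('xyz',w['r']).as_matrix();T[:3,3]=w['p']
im=cv2.imread('pics/w1.png')[:,:,::-1].copy()
m=hmask(im,(102,150,60),(118,255,255)); m[230:]=0
def edges(r): x=np.nonzero(m[r,230:420])[0]+230; return x.min(),x.max()
def colb(c): return np.nonzero(m[180:230,c])[0].max()+180
L=[];Rr=[]
mid={}
for r,z in((205,.014),(190,.014),(175,.014)):
    a,b=edges(r); A=cast('wrist',[[a,r],[b,r]],z,T); print(r,a,b,A[:,:2].round(4).tolist(),np.linalg.norm(A[0]-A[1])); mid[r]=A[:,:2].mean(0)
# top of rail near crest row: iterate height
lip=cast('wrist',[[c,colb(c)] for c in(290,322,355)],.011,T)[:,:2]; print('lip',lip.round(4).tolist())
yaw=-.3613;O=np.array([.634,-.085])
for k in range(6):
    u=np.array([np.cos(yaw),np.sin(yaw)]);v=np.array([-u[1],u[0]])
    M=[]
    for r in range(15,208,6):
        a,b=edges(r);z=.014
        for _ in range(4):
            P=cast('wrist',[[a,r],[b,r]],z,T)[:,:2]; c=P.mean(0); z=trackz((c-O)@u)+.008
        if abs((P[1]-P[0])@v)<.118: M.append(c)
    M=np.array(M); q=(M-O)@u; y=(M-O)@v; s,b0=np.polyfit(q,y,1)
    yaw+=np.arctan(s); u=np.array([np.cos(yaw),np.sin(yaw)]);v=np.array([-u[1],u[0]])
    O=lip[1]@u*u+.128*u+(M.mean(0)@v)*v
print('ramp',O,'yaw',yaw,np.degrees(yaw))
B=cast('wrist',[[283,180],[360,180],[322,159],[322,201]],.030,T)[:,:2]
for b in B: print('bot',b,(b-O)@u,(b-O)@v)
print('tcp in ramp',(w['p'][:2]-O)@u,(w['p'][:2]-O)@v)
g=hmask(im,(45,100,50),(80,255,255)); l,s,c=blob(g); i=1+np.argmax(s[1:,4]); print('btn',s[i],c[i],cast('wrist',[c[i]],.022,T)[0],cast('wrist',[c[i]],.03,T)[0])
for X in(-.129,-.108,-.055,.037):
    print(X,O+X*u)
E
```

```text
205 274 369 [[0.5449, 0.0093], [0.507, -0.0911]] 0.10728419399681631
190 274 370 [[0.5605, 0.0027], [0.5226, -0.0976]] 0.10725478298941706
175 273 371 [[0.5762, -0.0026], [0.5378, -0.104]] 0.10835652447623494
lip [[0.5286, -0.0033], [0.5156, -0.0375], [0.5022, -0.0729]]Traceback (most recent call last):
  File "<stdin>", line 18, in <module>
  File "<stdin>", line 5, in edges
    return umr_minimum(a, axis, None, out, keepdims, initial, where)
ValueError: zero-size array to reduction operation minimum which has no identity
```

```bash
python3 - <<'E'
from h import *
w=np.load('w1.npz');T=np.eye(4);T[:3,:3]=R.from_euler('xyz',w['r']).as_matrix();T[:3,3]=w['p']
im=cv2.imread('pics/w1.png')[:,:,::-1].copy()
m=hmask(im,(102,130,40),(118,255,255)); m[230:]=0
lip=np.array([.5156,-.0375])
yaw=-.3613;O=np.array([.634,-.085])
for k in range(6):
    u=np.array([np.cos(yaw),np.sin(yaw)]);v=np.array([-u[1],u[0]])
    M=[]
    for r in range(15,208,6):
        x=np.nonzero(m[r,230:420])[0]+230
        if len(x)<5 or x.max()-x.min()<80: continue
        z=.014
        for _ in range(4):
            P=cast('wrist',[[x.min(),r],[x.max(),r]],z,T)[:,:2]; c=P.mean(0); z=trackz((c-O)@u)+.008
        M.append(c)
    M=np.array(M); q=(M-O)@u; y=(M-O)@v; s,b0=np.polyfit(q,y,1)
    yaw+=np.arctan(s); u=np.array([np.cos(yaw),np.sin(yaw)]);v=np.array([-u[1],u[0]])
    O=(lip@u+.128)*u+(M.mean(0)@v)*v
print(len(M),'ramp',O,'yaw',yaw,np.degrees(yaw))
B=cast('wrist',[[283,180],[360,180],[322,159],[322,201]],.030,T)[:,:2]
for b in B: print('bot',(b-O)@u,(b-O)@v)
print('tcp in ramp',(w['p'][:2]-O)@u,(w['p'][:2]-O)@v)
g=hmask(im,(45,100,50),(80,255,255)); l,s,c=blob(g); i=1+np.argmax(s[1:,4]); print('btn',s[i],c[i],cast('wrist',[c[i]],.022,T)[0],cast('wrist',[c[i]],.03,T)[0])
for X in(-.129,-.108,-.055,.037): print(X,O+X*u)
E
```

```text
20 ramp [ 0.63517996 -0.08315791] yaw -0.3639566966152782 -20.853182641578773
bot -0.08802627322496101 0.04138705620774715
bot -0.08785026811877925 -0.04031807927418532
bot -0.0662101616917516 2.1899066744088258e-05
bot -0.11036578741656076 -2.475597898912718e-05
tcp in ramp -0.13218813476480085 -0.0031191954921282045
btn [536 149  31  32 803] [550.39476961 164.19427148] [ 0.48118656 -0.29307755  0.022     ] [ 0.48332599 -0.28800438  0.03      ]
-0.129 [ 0.51463002 -0.03723719]
-0.108 [ 0.53425442 -0.04471266]
-0.055 [ 0.58378269 -0.06357931]
0.037 [ 0.66975629 -0.09632896]
```

move_arm(rows=[[[0.007,0.02,-0.18],[0,0,-0.001]],[[0,0,-0.18],[0,0,0]],[[0,0,-0.18],[0,0,0]],[[0,0,-0.18],[0,0,0]],[[0,0,-0.18],[0,0,0]],[[0,0,-0.15],[0,0,0]],[[0,0,-0.1],[0,0,0]],[[0,0,-0.06],[0,0,0]],[[0,0,-0.03],[0,0,0]],[[0,0,0],[0,0,0]]])

```text
t: 3.35
position: [0.5116, -0.0369, 0.0194]
tcp_rot: [3.141, 0.0, -0.365]
contact_force: [0.7, 0.1, 0.0]
gripper_width: 0.498
finger_force: 0.0
```

```bash
python3 - <<'E'
from h import *
o=robot.get_obs(); print(o['t'],o['position'],o['tcp_rot'],o['contact_force'])
snap('wrist','w2.png')
E
```

```text
3.35 [ 0.51161178 -0.03685108  0.01944187] [ 3.14142150e+00  1.80051032e-04 -3.65246557e-01] [0.65252989 0.10262784 0.04509081]
```

View pics/w2.png

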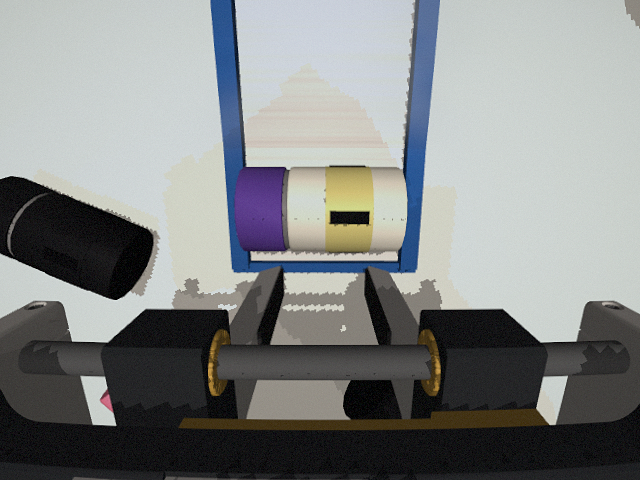

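The gripper is square to the ramp. The bottle's back edge is at row 250 and the fingers are behind the lip at row 268, clear on both sides. I'm starting a slow push.

move_arm(rows=[[[0.0187,-0.007,-0.005],[0,0,0]],[[0.0187,-0.007,0],[0,0,0]],[[0.0187,-0.007,0],[0,0,0]],[[0.0125,-0.0047,0],[0,0,0]],[[0.0125,-0.0047,0],[0,0,0]],[[0.0125,-0.0047,0],[0,0,0]],[[0.0125,-0.0047,0],[0,0,0]],[[0.0125,-0.0047,0],[0,0,0]],[[0.0125,-0.0047,0],[0,0,0]],[[0.0125,-0.0047,0],[0,0,0]],[[0.0125,-0.0047,0],[0,0,0]],[[0.0125,-0.0047,0],[0,0,0]]])

```text
t: 4.6
position: [0.5372, -0.046, 0.0187]
tcp_rot: [-3.141, -0.0, -0.365]
contact_force: [-0.4, -0.4, -0.2]
gripper_width: 0.498
finger_force: 0.0
```

```bash
cat >> h.py <<'E'
O=np.array([.6352,-.0832]);YAW=-.364;U=np.array([np.cos(YAW),np.sin(YAW)]);V=np.array([-U[1],U[0]])
def look(f):
    o=robot.get_obs(); p=o['position']; T=np.eye(4);T[:3,:3]=R.from_euler('xyz',o['tcp_rot']).as_matrix();T[:3,3]=p
    im=snap('wrist',f); m=hmask(im,(120,70,30),(150,255,255)); l,s,c=blob(m); i=1+np.argmax(s[1:,4])
    x,y,w_,h_=s[i,:4]; zax=trackz((p[:2]-O)@U+.03)+.022
    P=cast('wrist',[[x+w_/2,y],[x+w_/2,y+h_]],zax,T)[:,:2]
    print('t',o['t'],'tcp x,y',((p[:2]-O)@U).round(4),((p[:2]-O)@V).round(4),'z',p[2].round(4),'rot',o['tcp_rot'].round(3),'F',o['contact_force'].round(2))
    print('cap box',s[i],'front/back x',((P-O)@U).round(4),'cap y',((P-O)@V).round(4))
E
python3 -c "
from h import *
look('w3.png')"
```

```text
t 4.6 tcp x,y -0.1048 -0.0001 z 0.0187 rot [-3.141 -0.    -0.365] F [-0.37 -0.4  -0.24]
cap box [ 237  191   51   84 3748] front/back x [-0.0518 -0.0976] cap y [0.0324 0.0346]
```

move_arm(rows=[[[0.0187,-0.0071,0],[0,0,0]],[[0.0187,-0.0071,0],[0,0,0]],[[0.0187,-0.0071,0],[0,0,0]],[[0.0187,-0.0071,0],[0,0,0]],[[0.0187,-0.0071,0],[0,0,0]],[[0.0187,-0.0071,0],[0,0,0]],[[0.0187,-0.0071,0.0025],[0,0,0]],[[0.0187,-0.0071,0.0025],[0,0,0]],[[0.0187,-0.0071,0.0025],[0,0,0]],[[0.0187,-0.0071,0.0025],[0,0,0]],[[0.0187,-0.0071,0.0025],[0,0,0]],[[0.0187,-0.0071,0.0025],[0,0,0]]])

```text
t: 5.85
position: [0.5709, -0.0587, 0.021]
tcp_rot: [-3.142, 0.0, -0.365]
contact_force: [-3.1, 1.0, 2.4]
gripper_width: 0.501
finger_force: 1.3
```

```bash
python3 -c "
from h import *
look('w4.png')"
```

```text
t 5.85 tcp x,y -0.0688 -0.0 z 0.021 rot [-3.142  0.    -0.365] F [-3.06  1.    2.4 ]
cap box [ 237  191   52   84 3777] front/back x [-0.0158 -0.0617] cap y [0.0323 0.0344]
```

move_arm(rows=[[[0.0187,-0.0071,0.0025],[0,0,0]],[[0.0187,-0.0071,0.0025],[0,0,0]],[[0.0187,-0.0071,0.0025],[0,0,0]],[[0.0187,-0.0071,0.0025],[0,0,0]],[[0.0187,-0.0071,0.0025],[0,0,0]],[[0.0187,-0.0071,0.0025],[0,0,0]],[[0.0187,-0.0071,0.0025],[0,0,0]],[[0.0187,-0.0071,0.0025],[0,0,0]],[[0.0187,-0.0071,0.0025],[0,0,0]],[[0.0187,-0.0071,0.0025],[0,0,0]],[[0.0187,-0.0071,0.0025],[0,0,0]],[[0.0187,-0.0071,0.0025],[0,0,0]]])

```text
t: 7.1
position: [0.6046, -0.0716, 0.0254]
tcp_rot: [-3.142, 0.0, -0.365]
contact_force: [-1.8, 1.0, 1.1]
gripper_width: 0.499
finger_force: 1.3
```

```bash
python3 -c "
from h import *
look('w5.png')"
```

```text
t 7.1 tcp x,y -0.0327 -0.0 z 0.0254 rot [-3.142  0.    -0.365] F [-1.84  1.01  1.12]
cap box [ 237  191   52   84 3755] front/back x [ 0.0202 -0.0257] cap y [0.0323 0.0345]
```

View pics/w5.png

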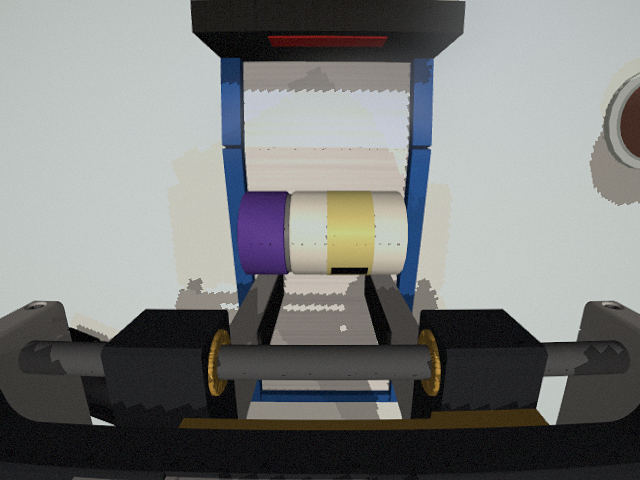

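The bottle (rows 191–275) is square on the track and touching both fingers. The crest is at row 148 and the stop at row 60.

move_arm(rows=[[[0.0187,-0.0071,0.0025],[0,0,0]],[[0.0187,-0.0071,0.0025],[0,0,0]],[[0.0187,-0.0071,0.0025],[0,0,0]],[[0.0187,-0.0071,0.0025],[0,0,0]],[[0.0187,-0.0071,0.0025],[0,0,0]],[[0.0187,-0.0071,0.0025],[0,0,0]],[[0.0187,-0.0071,0.0025],[0,0,0]],[[0.0187,-0.0071,0.0025],[0,0,0]],[[0.0187,-0.0071,0.0025],[0,0,0]],[[0.0187,-0.0071,0.0025],[0,0,0]],[[0.0187,-0.0071,0.0025],[0,0,0]],[[0.0187,-0.0071,0.0025],[0,0,0]]])

```text
t: 8.35
position: [0.6382, -0.0843, 0.03]
tcp_rot: [-3.142, 0.0, -0.365]
contact_force: [-2.4, 0.6, 2.9]
gripper_width: 0.499
finger_force: 1.3
```

move_arm(rows=[[[0.0125,-0.0047,0.0017],[0,0,0]],[[0.0125,-0.0047,0.0017],[0,0,0]],[[0.0125,-0.0047,0.0017],[0,0,0]],[[0.0125,-0.0047,0.0017],[0,0,0]],[[0.0125,-0.0047,0.0],[0,0,0]],[[0.0125,-0.0047,0],[0,0,0]],[[0.0125,-0.0047,0],[0,0,0]],[[0.0125,-0.0047,0],[0,0,0]],[[0.0125,-0.0047,0],[0,0,0]],[[0.0125,-0.0047,0],[0,0,0]],[[0.0125,-0.0047,0],[0,0,0]],[[0.0125,-0.0047,0],[0,0,0]]])

```text
t: 9.55
position: [0.6606, -0.0927, 0.0309]
tcp_rot: [-3.142, 0.0, -0.365]
contact_force: [0.3, -0.1, -0.5]
gripper_width: 0.499
finger_force: 0.0
```

```bash
python3 -c "
from h import *
look('w6.png')"
```

```text
t 9.55 tcp x,y 0.0272 0.0001 z 0.0309 rot [-3.142  0.    -0.365] F [ 0.3  -0.05 -0.52]
cap box [ 238  179   52   81 3598] front/back x [0.0862 0.0423] cap y [0.032 0.034]
```

View pics/w6.png

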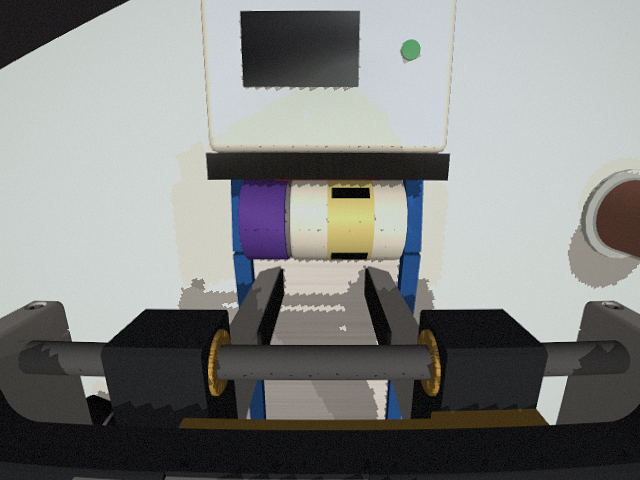

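The bottle rolled over the crest and lies against the dark stop (rows 179–260). Next I lift straight up, shut the gripper and go over the button.

move_arm(rows=[[[-0.02,0.0075,0.05],[0,0,0]],[[0,0,0.15],[0,0,0]],[[0,0,0.15],[0,0,0]],[[0,0,0.15],[0,0,0]],[[0,0,0.15],[0,0,0]],[[0,0,0.15],[0,0,0]],[[0,0,0.1],[0,0,0]]])

```text
t: 10.3
position: [0.6578, -0.0914, 0.1682]
tcp_rot: [-3.141, -0.002, -0.365]
contact_force: [-0.2, -0.5, -0.1]
gripper_width: 0.502
finger_force: 0.0
```

move_arm(rows=[[[-0.098,-0.112,0],[0,0,0]],[[-0.098,-0.112,0],[0,0,0]],[[-0.098,-0.112,0],[0,0,0]],[[-0.098,-0.112,0],[0,0,0]],[[-0.098,-0.112,0],[0,0,0]],[[-0.098,-0.112,0],[0,0,0]],[[-0.098,-0.112,0],[0,0,0]],[[-0.098,-0.112,0],[0,0,0]],[[-0.098,-0.112,0],[0,0,0]],[[-0.098,-0.112,0],[0,0,0]],[[-0.098,-0.112,0],[0,0,0]],[[-0.098,-0.112,0],[0,0,0]]], gripper=1)

```text
t: 11.5
position: [0.4803, -0.2936, 0.1661]
tcp_rot: [-3.142, 0.0, -0.365]
contact_force: [-0.2, -0.4, -0.8]
gripper_width: 0.006
finger_force: 0.0
```

```bash
python3 - <<'E'
from h import *
o=robot.get_obs(); p=o['position'];T=np.eye(4);T[:3,:3]=R.from_euler('xyz',o['tcp_rot']).as_matrix();T[:3,3]=p
im=snap('wrist','w7.png'); print(o['t'],p,o['gripper_width'])
it=snap('top','t7.png'); js=snap('scene','s7.png')
g=hmask(im,(45,100,50),(80,255,255)); l,s,c=blob(g); i=1+np.argmax(s[1:,4]); print(s[i],c[i],[cast('wrist',[c[i]],z,T)[0].round(4) for z in(.018,.022,.026)])
E
```

```text
11.5 [ 0.48027902 -0.29363392  0.16609688] 0.006149781430775703
[309 209  35  35 946] [326.17124736 225.97357294] [array([ 0.4801, -0.295 ,  0.018 ]), array([ 0.4809, -0.2952,  0.022 ]), array([ 0.4818, -0.2955,  0.026 ])]
```

View pics/w7.png

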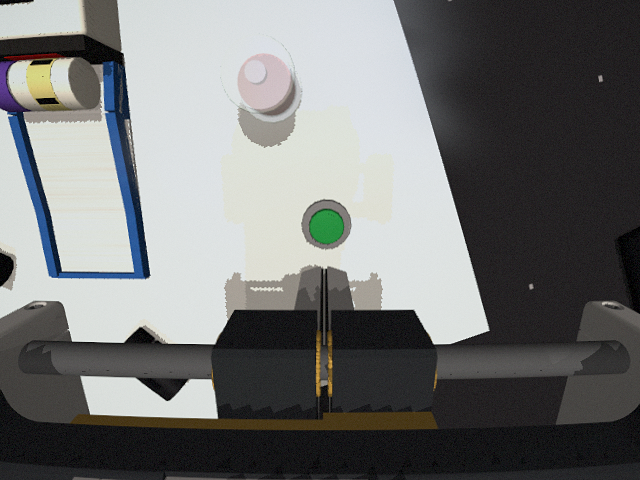

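View pics/s7.png

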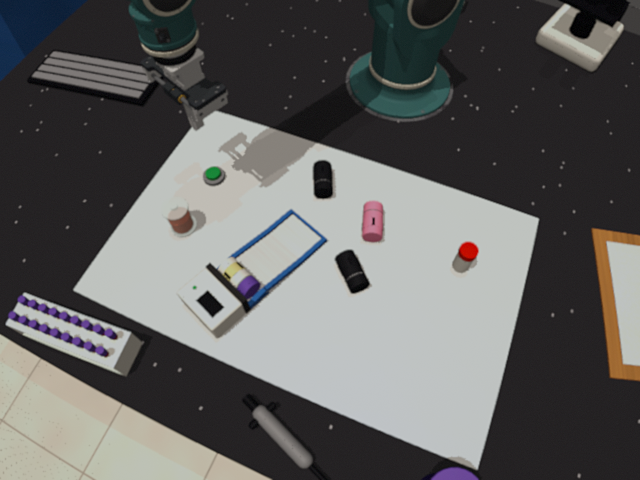

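The wrist view shows the button at (326,226), just ahead of the closed fingers. The scene view shows the bottle still against the stop at (240,277), with the jar and vial unmoved. Next I descend over the button.

move_arm(rows=[[[0.006,-0.009,-0.2],[0,0,0]],[[0,0,-0.2],[0,0,0]],[[0,0,-0.2],[0,0,0]],[[0,0,-0.15],[0,0,0]],[[0,0,-0.08],[0,0,0]],[[0,0,-0.05],[0,0,0]],[[0,0,0],[0,0,0]]])

```text
t: 12.35
position: [0.4822, -0.2941, 0.0337]
tcp_rot: [-3.141, 0.0, -0.364]
contact_force: [0.4, -0.6, -0.2]
gripper_width: 0.002
finger_force: 0.0
```

move_arm(rows=[[[0,0,-0.0133],[0,0,0]],[[0,0,-0.0133],[0,0,0]],[[0,0,-0.0133],[0,0,0]],[[0,0,-0.0133],[0,0,0]],[[0,0,0],[0,0,0]]])

```text
t: 12.85
position: [0.482, -0.2945, 0.0258]
tcp_rot: [-3.141, 0.0, -0.365]
contact_force: [-0.1, 0.1, -0.1]
gripper_width: 0.01
finger_force: 0.0
```

move_arm(rows=[[[0,0,-0.0133],[0,0,0]],[[0,0,-0.0133],[0,0,0]],[[0,0,0],[0,0,0]]])

```text
t: 13.15
position: [0.482, -0.2945, 0.0218]
tcp_rot: [-3.141, 0.0, -0.365]
contact_force: [-0.5, 0.2, 1.8]
gripper_width: 0.008
finger_force: 0.6
```

move_arm(rows=[[[0,0,-0.0133],[0,0,0]],[[0,0,0],[0,0,0]]])

```text
t: 13.35
position: [0.4821, -0.2945, 0.0199]
tcp_rot: [-3.142, -0.0, -0.365]
contact_force: [-0.1, -0.7, 2.9]
gripper_width: 0.007
finger_force: 1.1
```

move_arm(rows=[[[0,0,-0.0133],[0,0,0]],[[0,0,0],[0,0,0]]])

```text
t: 13.55
position: [0.4821, -0.2945, 0.0179]
tcp_rot: [-3.142, -0.0, -0.365]
contact_force: [0.7, 0.4, 2.9]
gripper_width: 0.005
finger_force: 1.5
```

move_arm(rows=[[[0,0,-0.0067],[0,0,0]],[[0,0,0],[0,0,0]]])

```text
t: 13.75
position: [0.4821, -0.2946, 0.017]
tcp_rot: [-3.142, -0.0, -0.365]
contact_force: [0.3, 0.3, 3.9]
gripper_width: -0.0
finger_force: 1.7
```

move_arm(rows=[[[0,0,-0.0067],[0,0,0]],[[0,0,0],[0,0,0]]])

```text
t: 13.95
position: [0.4821, -0.2946, 0.0162]
tcp_rot: [3.142, -0.0, -0.365]
contact_force: [-1.5, 0.4, 8.5]
gripper_width: 0.003
finger_force: 4.3
```

move_arm(rows=[[[0,0,-0.003],[0,0,0]],[[0,0,0],[0,0,0]],[[0,0,0],[0,0,0]]])

```text
t: 14.25
position: [0.4822, -0.2946, 0.016]
tcp_rot: [3.141, -0.0, -0.365]
contact_force: [-2.3, 1.2, 14.1]
gripper_width: 0.005
finger_force: 7.2
```

move_arm(rows=[[[0,0,0.03],[0,0,0]],[[0,0,0.06],[0,0,0]],[[0,0,0.15],[0,0,0]],[[0,0,0.2],[0,0,0]],[[0,0,0.2],[0,0,0]],[[0,0,0.2],[0,0,0]],[[0,0,0],[0,0,0]],[[0,0,0],[0,0,0]]])

```text
t: 15.05
position: [0.482, -0.2946, 0.142]
tcp_rot: [3.141, -0.001, -0.365]
contact_force: [0.1, -0.5, 0.1]
gripper_width: 0.002
finger_force: 0.0
```

```bash
python3 - <<'E'
from h import *
a=snap('scene','s8.png').astype(int); b=cv2.imread('pics/s7.png')[:,:,::-1].astype(int)
w=snap('wrist','w8.png')
for n,(x0,x1,y0,y1) in dict(bottle=(215,265,250,300),jar=(160,200,195,240),vial=(450,485,238,278),button=(200,228,163,188)).items():
    print(n,np.abs(a-b)[y0:y1,x0:x1].mean())
print(robot.get_obs()['t'])
cv2.imwrite('pics/c8.png',cv2.resize(a[150:320,150:300,::-1].astype(np.uint8),None,fx=3,fy=3))
E
```

```text
bottle 0.6413333333333333
jar 0.5375925925925926
vial 0.6197619047619047
button 0.6947619047619048
15.15
```

View pics/c8.png

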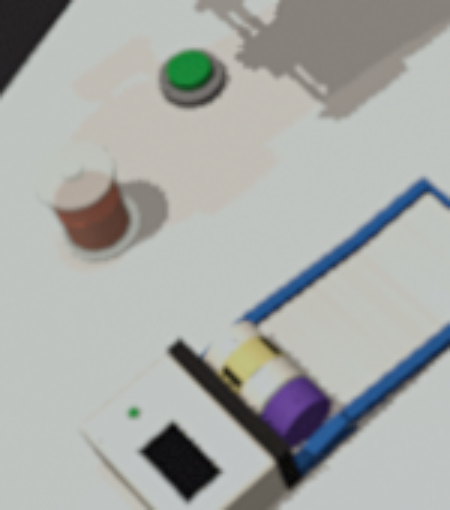

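The bottle lies against the stop, the button is back up at crop pixel (190,70), and the jar hasn't moved.

```bash
python3 -c "
from bench import robot
print(robot.job_done())"
```

```text
the job is handed in; nothing more can be done
None
```

The job is handed in: the bottle lies in the cradle against the stop, the read button was then pressed fully down (14 N) and came back up, the jar and vial did not move, and it took about 15 s of the 48 s allowed.

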